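# Recharge and clamp shut the plant-food feeder

## Robot

A 7-joint arm with a two-finger parallel gripper is mounted at the origin on a cart in front of the work surface, level with it; the furniture and walls round the work are solid. World frame = base frame: x ahead of the robot, y to its left, z up, the work surface at z = 0. Lengths are in m, angles in rad, forces in N, time in s.
With the tool pointing down it reaches from about 0.425 to 0.925 m from the base axis. Payload 6.8 kg.
Tool frame: the origin (TCP) lies between the finger pads; the fingertips stand 14 mm ahead of it and the grasp point (between the pads) lies 5 mm behind it; z points along the fingers, y is the line along which they close (so a half turn about z gives the same grasp; the last joint's range is limited). The gripper opens to 85 mm and grips with 20 to 120 N. Pads are 22 mm wide; open, the fingers measure 114 mm over their backs; the gripper's body (76 mm by 85 mm) begins 54 mm behind the grasp point. The pads swing forward as they close: fully open they stand 13 mm farther back than shut.
Start: joints at [-1.21, 0.477, 0.022, 1.555, -0.011, 1.109, -0.083], TCP at [0.305, 0.602, 0.245] pointing down, gripper open.
Joint ranges: [-2.96, 2.96], [-0.34, 2.1], [-1.41, 1.46], [0.24, 2.44], [-1.37, 4.51], [0.17, 1.92], [-2.96, 2.96]. Speed limits (rad/s): [2.39, 2.39, 3.14, 3.14, 3.14, 3.14, 3.14].

## Interface

Orientations are given as a rotation vector (axis times angle).
In Python, from bench import r, imaging gives the robot as it stands.
- The arm moves only by the tool apply_moves, never from a script. Its argument "moves" is a list of rows, each a list of 2 entries, a list of its own where there are three numbers: the shift along the tool's x, y, z in cm, then the turn about the tool's z in rad. In form: [[[tx, ty, tz], roll], ...]. A call has 1 to 10 rows; each row is the pose to reach, as a shift and turn from the pose commanded when the call began, along the tool's axes at that moment; what a row does not reach only later rows make up. A row lasts 1/12 s, in which the tool goes at most 41.7 mm and 7.16 degrees, less where a joint would pass 70% of its speed; a pose out of reach is approached as far as the arm can. A call with a gripper value outside its range is refused whole. "claw" is the opening, from 0 (shut) to 1 (fully open), set as the call begins (left out, the last holds). The fingers move at their own pace and stop on an object; "grip_force" is the grip in N (left out, the last holds). Time passes only in rows, so rows that repeat a pose let the fingers close. It gives the time, the measured TCP pose, the force and the opening at its end, in the units of the state.
- r.get_obs(): the state, without advancing time (a new reading comes with each control period).
- imaging.grab_frame(name): name is "scene" or "top" or "wrist"; returns a dict with "frame" (400x640x3 uint8, blue, green, red), "intrinsics" (3x3 intrinsics, pixels), "k1" (the pictures are not rectified: a ray, as slopes to the right and down, at radius r is drawn at 1 + k1 r^2 times it, then the intrinsics apply), "T" (4x4, takes a point from camera to world coordinates). Camera axes: x right, y up, looking along -z (the intrinsics and any distortion apply to the point x, -y, -z); pixel columns grow to the right and rows downward; lengths in m; the calibration is good to about 2 mm. A picture is of the moment at which its call begins. There is no depth.
- r.hand_in(): hands the job in, once; it reports no verdict.
The state is a dict: "clock": time; "joints": joint angles; "qvel": joint speeds; "tau": joint torques, N m; "tcp_pos": TCP position; "orientation": TCP orientation; "contact_force": force on the tool from outside, world axes, zero at the start; "moment": the same for the moment, N m; "grip_width": finger opening in m.
Only numpy, scipy, OpenCV 4.12 (cv2) and the standard library are available. Lean on these libraries where they do the work, as an engineer would, in place of code of your own. Each camera call takes 0.05 s, during which the arm holds its last target. There are 200 camera calls.

## Task

Recharge the watering line's plant-food feeder: drop every tan plant-food ring on the bench into its dark blue bowl so that they lie flat in one column, then set the dark blue lid fully home on the bowl and swing the green clamp arm over it to its stop, leaving the red cam lever up. Screw the black nut on the post down until the lever meets firm resistance partway through its swing, then press the lever all the way down so that the lid stays clamped. Leave the other things on the bench alone.

Things in the scene. Friction and masses are not known exactly. Their poses are not given: they have to be found in the camera images.
- feeder: Fixed feeder: grey foot plate, on it an upright dark blue bowl, open on top: snug bore 65 mm, inner floor 10 mm and rim 104 mm above the bench, 89 mm across outside; its mouth is a funnel, 74 mm wide at the rim, down to the bore 7 mm lower. Pipe stubs stick out along +x and -x to 62 mm from the axis, 36 mm up. Origin: bowl's axis at bench height; z up; the clamp's post stands 130 mm along +y.
- bowl_mouth (a point): Centre of the bowl's mouth, on its axis, at the height of the rim (104 mm above the bench); axes as the feeder.
- post_axis (a point): Point on the clamp post's vertical axis (fixed), 184 mm above the bench: the arm swings round this axis. The post is 26 mm thick.
- swing (a joint): Swing of the green clamp arm about the post, rad: 0 = at its stop, its end exactly over the bowl (arm along the feeder's -y); grows anticlockwise seen from above, to 2.0; starts at 1.3 to 1.75. Friction 0.15 N m: it stays where it is left and can be pushed on its side. A flat bar 24 mm wide, 18 mm high; its end is a disc 38 mm across, 130 mm from the post axis.
- bar_push (a point): Middle of the arm's bar (mid width, mid height), 65 mm from the post axis. Its height falls with the nut (184 mm above the bench at nut 0).
- nut (a joint): Turn of the black fluted knob nut on top of the post, rad: grows as it is turned clockwise seen from above, 0 to 5; each rad lowers nut, arm, lever and foot together by 2.5 mm. Starts at 0 to 1.2, too slack. Friction 0.28 N m; it stays where it is left.
- nut_grip (a point): Centre of the nut's knob, on its axis, to be gripped from above: knob 46 mm across, 20 mm high; this point is 10 mm below its top.
- lever (a joint): Red-tipped cam lever at the arm's end, rad: 0 = straight up (open), swings down and outward, away from the post, to 1.5 = shut (nearly level); starts at 0 to 0.08. It drives the foot down 8 mm in all (5.6 mm by 0.65 rad), passes dead centre at 1.3 rad and then stays shut. With the nut rightly set it needs 3 to 7 N at its tip; with the nut too far down it cannot be shut.
- lever_pivot (a point): Lever's pivot, at the arm's end, 130 mm from the post axis and 23 mm above the bar's mid height.
- lever_tip (a point): End of the lever, 98 mm from its pivot; the red grip is the last 44 mm, 24 mm wide and 14 mm thick.
- foot_face (a point): Centre of the underside of the clamp's rubber foot (24 mm across) below the arm's end. With lever open and arm over the seated lid it stands 6 to 9 mm above the lid's knob at the start; the nut is rightly set when, with the lever open, 0 to 2.5 mm of that gap are left.
- foot (a joint): How far the foot's stiff spring is pushed in, m: 0 = free, 0.010 = solid; 4 N per mm above a preload of 20 N.
- lid: Dark blue lid, 96 mm across, lying on its black spigot: spigot 61 mm across, 10 mm deep (enters the bore), plate 8 mm thick above it, in the middle a round knob 30 mm across, 24 mm high, to be gripped from above (its top is 42 mm above the underside). Origin: centre of the spigot's underside; z up. Seated, the plate lies on the bowl's rim and the origin is 94 mm above the bench.
- ring_1: Hard pressed tan plant-food ring, lying flat: 62 mm across, hole 16 mm, 18 mm thick. Origin: centre of its underside. Two to four such rings are present. Gripped across the outside by its upper half it can be entered about 10 mm into the mouth and let go.
- ring_2: Hard pressed tan plant-food ring, lying flat: 62 mm across, hole 16 mm, 18 mm thick. Origin: centre of its underside. Two to four such rings are present. Gripped across the outside by its upper half it can be entered about 10 mm into the mouth and let go.
- ring_3: Hard pressed tan plant-food ring, lying flat: 62 mm across, hole 16 mm, 18 mm thick. Origin: centre of its underside. Two to four such rings are present. Gripped across the outside by its upper half it can be entered about 10 mm into the mouth and let go.
- ring_4: Hard pressed tan plant-food ring, lying flat: 62 mm across, hole 16 mm, 18 mm thick. Origin: centre of its underside. Two to four such rings are present. Gripped across the outside by its upper half it can be entered about 10 mm into the mouth and let go.
- pruners: Black-handled hand pruners, 195 mm long, lying on the bench; not to be moved. Origin: middle of its underside.
- trowel: Small trowel with a pale handle, 260 mm long, lying on the bench; not to be moved. Origin: middle of its underside.
Mind the look-alikes: they are no part of the job. Leave any purple or turquoise look-alike of the ring_3 alone.

How it is judged:
On the way, in this order (a step that is already met when the one before it is completed fails the run):
1. every ring lies flat in the bowl (horizontal distance between each of ring_1, ring_2, ring_3, ring_4 and bowl_mouth below 0.005 m and z of each of ring_1, ring_2, ring_3, ring_4 in the frame of feeder below 0.07 m and angle between the z axis of each of ring_1, ring_2, ring_3, ring_4 and the z axis of feeder, either way round below 0.12 rad), for 0.2 s.
2. the lid is fully home on the bowl (horizontal distance between lid and bowl_mouth below 0.004 m and z of lid in the frame of feeder between 0.091 and 0.0965 m and angle between lid's own z axis and vertical below 0.06 rad), for 0.2 s.
3. the arm is at its stop over the lid, the lever still open (all of step 2 and value of joint swing below 0.06 rad and value of joint lever below 0.45 rad), for 0.2 s.
4. on its way down the lever meets resistance: the foot's spring is pushed in by more than 1 mm while the lever is at less than 1.0 rad (value of joint swing below 0.06 rad and value of joint foot above 0.001 m and value of joint lever below 1 rad), for 0.05 s.
At the end, for the whole second after the job is handed in: Every ring lies flat in the bowl (0.12 rad, 5 mm off the axis), below the lid; the lid is home on the rim (2.5 mm of height, 4 mm off the axis); the arm is at its stop (0.06 rad); the lever is shut (over 1.38 rad) with the foot's spring pushed in by more than 2.5 mm (all of step 1 and all of step 2 and value of joint swing below 0.06 rad and value of joint lever above 1.38 rad and value of joint foot above 0.0025 m); the robot touches nothing.
It fails at once if one of the other things on the bench is moved by more than 3 cm (distance of any of pruners, trowel from where it was at the start of the episode above 0.03 m).
Of ring_1, ring_2, ring_3, ring_4 only 2 to 4 are there at a start; the rules pass over those that are not, and their reading is None.
At some moment in a run one of ring_1, ring_2, ring_3, ring_4, lid may be knocked a few centimetres aside while the robot is not near it.
Once in a run the grip may slacken for a moment while it holds something.
It also fails if it takes over 208 s, if anything falls off the work surface, if the arm or the gripper's body presses on something with over 40 N, if the wrist force passes 120 N, or if a joint passes its speed limit or range.

## Working session

There is one attempt and no reset: what is moved stays moved. The work goes in short steps, Python scripts to look and compute and a tool call to move; the robot and the scene stay as the last step left them, time stands still between calls to the robot, and variables do not carry over. Pictures are saved under pics/ and viewed, on a budget of 14 in all, crops included, one or two more only if the job needs it, and the job is handed in when it is done.

Besides the shell and the picture viewer there is one more tool, called as name(argument=value, ...), one argument or row to a line, values as JSON. apply_moves: Moves the arm, as the interface text tells. Its arguments: {"type":"object","properties":{"moves":{"type":"array","items":{"type":"array"}},"claw":{"type":"number"},"grip_force":{"type":"number"}},"required":["moves"]}

```bash
ls; mkdir -p pics
python3 - <<'E'
from bench import r, imaging
import cv2
o=r.get_obs()
print({k:(v if not hasattr(v,'round') else v) for k,v in o.items()})
for n in ("top","scene"):
    f=imaging.grab_frame(n); cv2.imwrite(f"pics/{n}0.png",f["frame"]); print(n,f["intrinsics"],f["k1"],f["T"])
E
```

```text
pics
{'clock': 0.0, 'joints': array([-1.21010612,  0.47781611,  0.02229296,  1.55642569, -0.01151922,
        1.10930775, -0.08310107]), 'qvel': array([ 1.02044872e-03, -2.04831278e-05, -6.80344961e-04, -9.99502522e-04,
        1.96646573e-03, -1.07837228e-04,  2.89922547e-04]), 'tau': array([ 7.69035742e-04, -5.96472037e+01,  1.60818145e+00, -2.81189364e+01,
        1.25370894e-02,  9.39666963e-03, -9.69711692e-06]), 'tcp_pos': array([0.30469777, 0.6016894 , 0.24432493]), 'orientation': array([-7.29490659e-01, -3.05538398e+00,  2.82733070e-03]), 'contact_force': array([-0.00866584,  0.14972556,  0.37257966]), 'moment': array([ 0.04789689, -0.04023389, -0.04303105]), 'grip_width': 0.0853567003051811}
top [[517.01133956   0.         322.71435753]
 [  0.         517.01133956 198.52336969]
 [  0.           0.           1.        ]] -0.12169097278314248 [[-0.01568544  0.98253256 -0.18542851  0.15728008]
 [-0.99983066 -0.0171977  -0.00654975 -0.06311573]
 [-0.00962428  0.18529437  0.98263593  1.93311047]
 [ 0.          0.          0.          1.        ]]
scene [[399.34376925   0.         323.71051461]
 [  0.         399.34376925 198.21529727]
 [  0.           0.           1.        ]] -0.00030099014807759457 [[ 0.68687644  0.51159191 -0.51621166 -0.14248283]
 [-0.7267687   0.4862716  -0.48512596 -0.62836682]
 [ 0.00283255  0.70838807  0.70581749  1.05478158]
 [ 0.          0.          0.          1.        ]]
```

View pics/top0.png

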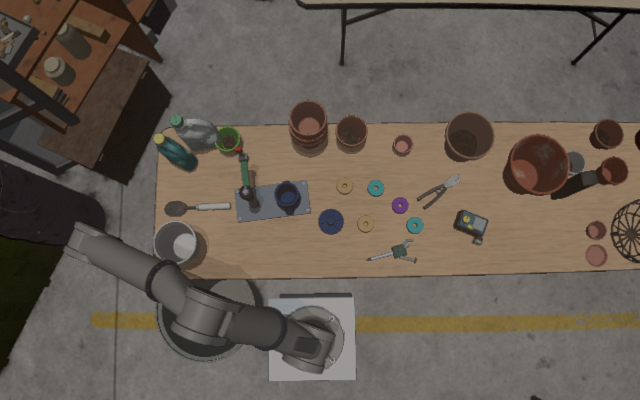

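View pics/scene0.png

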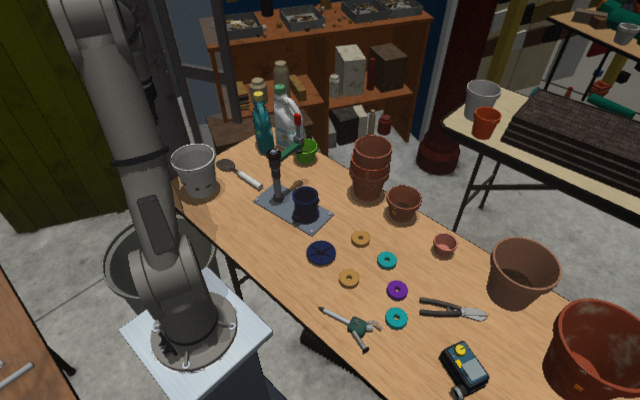

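Top view: tan rings at (345,185) and (366,224). Look-alikes are turquoise at (376,188) and (415,225), and purple at (400,205). Only the two tan ones fit the description. The lid is at (331,221), the bowl at (288,195), the post at (249,193) and the clamp arm points up to (244,160). I'll confirm this in one enlarged crop.

```bash
cat > h.py <<'E'
import numpy as np, cv2
from bench import r, imaging
def px2w(f,uv,z):
    K=f["intrinsics"];T=f["T"]
    d=(np.atleast_2d(np.float64(uv))-K[:2,2])/[K[0,0],K[1,1]]
    s=d.copy()
    for _ in range(20): s=d/(1+f["k1"]*(s**2).sum(1,keepdims=True))
    ray=np.c_[s[:,0],-s[:,1],-np.ones(len(s))]@T[:3,:3].T
    t=(np.broadcast_to(z,len(s))-T[2,3])/ray[:,2]
    return T[:3,3]+ray*t[:,None]
def w2px(f,p):
    c=(np.atleast_2d(p)-f["T"][:3,3])@f["T"][:3,:3]
    s=np.c_[c[:,0],-c[:,1]]/-c[:,2:]
    s=s*(1+f["k1"]*(s**2).sum(1,keepdims=True))
    return s@np.diag(np.diag(f["intrinsics"])[:2])+f["intrinsics"][:2,2]
def blob(f,lo,hi,roi):
    x0,y0,x1,y1=roi
    m=cv2.inRange(cv2.cvtColor(f["frame"][y0:y1,x0:x1],cv2.COLOR_BGR2HSV),lo,hi)
    n,_,st,c=cv2.connectedComponentsWithStats(m)
    return [(c[i]+[x0,y0],st[i,4],st[i,:4]) for i in range(1,n) if st[i,4]>30]
E
python3 - <<'E'
from h import *
f=imaging.grab_frame("top")
c=f["frame"][140:260,225:425]
cv2.imwrite("pics/c1.png",cv2.resize(c,None,fx=4,fy=4,interpolation=cv2.INTER_CUBIC))
print(px2w(f,[(345,185),(366,224)],.018),px2w(f,(331,221),.03),px2w(f,(288,189),.104),px2w(f,(249,190),.2))
for u in [(345,185),(366,224),(400,205),(331,221)]: print(cv2.cvtColor(f["frame"],cv2.COLOR_BGR2HSV)[u[1]-5,u[0]])
E
```

```text
[[ 0.56931561 -0.13557534  0.018     ]
 [ 0.41899032 -0.21053674  0.018     ]] [[ 0.43088439 -0.07988317  0.03      ]] [[0.5396937  0.07409056 0.104     ]] [[0.51855408 0.20119091 0.2       ]]
[ 18 102 142]
[ 18 102 145]
[139 124 119]
[115  84  73]
```

View pics/c1.png

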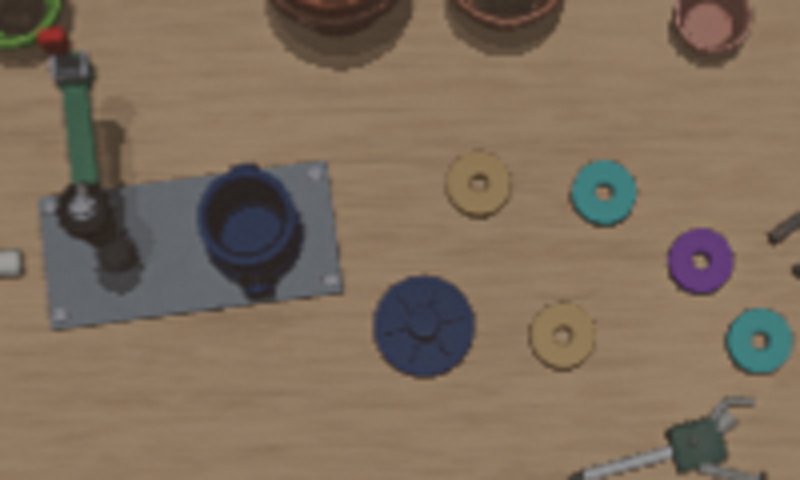

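Confirmed: exactly two tan rings. Next I'll refine positions and work out the first move.

```bash
cat >> h.py <<'E'
from scipy.spatial.transform import Rotation as Ro
def rel(p,yawdeg=None):
    """shift (cm, tool axes) to TCP point p; roll so tool y (closing line) has world heading yawdeg (mod 180)"""
    o=r.get_obs(); R=Ro.from_rotvec(o["orientation"]).as_matrix()
    d=R.T@(np.array(p)-o["tcp_pos"])*100
    h=np.arctan2(R[1,1],R[0,1]); out=[d.round(2),"heading y",round(np.degrees(h),1),"j7",o["joints"][6].round(2)]
    if yawdeg is not None:
        a=-(np.radians(yawdeg)-h); out+=["roll",round((a+np.pi/2)%np.pi-np.pi/2,3)]
    return out
E
python3 - <<'E'
from h import *
f=imaging.grab_frame("top")
for n,lo,hi,roi in (("tan",(14,85,105),(24,140,190),(330,170,385,240)),("lid",(105,70,30),(125,255,120),(310,200,350,242))):
    for c,a,b in blob(f,lo,hi,roi): print(n,c.round(1),a,b,px2w(f,c,.013 if n=="tan" else .017).round(4))
pl=np.array([(48,206),(317,173),(332,281),(61,315)])/4.+[225,140]
P=px2w(f,pl-0.4,.006); print(P.round(3))
for u,z in (((287,193),.104),((246,192),.215),((246.5,191.5),.2)): print(px2w(f,u,z).round(4))
o=r.get_obs();print(o["tcp_pos"])
print(Ro.from_rotvec(o["orientation"]).as_matrix().round(3))
E
```

```text
tan [344.6 184.7] 248 [ 6  5 22 19] [[ 0.5715 -0.1344  0.013 ]]
tan [373.1 177.1] 66 [32  4 23  7] [[ 0.5993 -0.2436  0.013 ]]
tan [360.  202.6] 180 [ 6 28 49  9] [[ 0.5016 -0.191   0.013 ]]
tan [365.8 222.4] 295 [18 42 36 21] [[ 0.4256 -0.2105  0.013 ]]
lid [330.6 221.1] 407 [ 9 10 24 24] [[ 0.4325 -0.0783  0.017 ]]
[[0.556 0.278 0.006]
 [0.583 0.021 0.006]
 [0.478 0.008 0.006]
 [0.45  0.264 0.006]]
[[0.525  0.0778 0.104 ]]
[[0.5087 0.2091 0.215 ]]
[[0.5135 0.2098 0.2   ]]
[0.3048215  0.60186662 0.2446927 ]
[[-0.892  0.452 -0.   ]
 [ 0.452  0.892 -0.001]
 [-0.    -0.001 -1.   ]]
```

apply_moves(
  moves=[
    [[-33,-39.6,-5.5],1.33],
    [[-33,-39.6,-5.5],1.33],
    [[-33,-39.6,-5.5],1.33],
    [[-33,-39.6,-5.5],1.33],
    [[-33,-39.6,-5.5],1.33],
    [[-33,-39.6,-5.5],1.33],
    [[-33,-39.6,-5.5],1.33],
    [[-33,-39.6,-5.5],1.33],
    [[-33,-39.6,-5.5],1.33],
    [[-33,-39.6,-5.5],1.33],
  ],
  claw=1,
)

```text
clock: 1.03
tcp_pos: [0.3977, 0.1964, 0.2897]
orientation: [-2.385, -2.044, -0.001]
contact_force: [0.7, 0.6, -0.3]
grip_width: 0.0854
```

```bash
python3 -c "
from h import *
print(r.get_obs()['tcp_pos'],rel([.568,-.135,.20],-13))"
```

```text
[0.3976938  0.19635229 0.28973931] [array([-30.14,  21.91,   8.96]), 'heading y', np.float64(-8.8), 'j7', np.float64(-0.74), 'roll', np.float64(0.073)]
```

apply_moves(
  moves=[
    [[-30.1,21.9,9],0.07],
    [[-30.1,21.9,9],0.07],
    [[-30.1,21.9,9],0.07],
    [[-30.1,21.9,9],0.07],
    [[-30.1,21.9,9],0.07],
    [[-30.1,21.9,9],0.07],
    [[-30.1,21.9,9],0.07],
    [[-30.1,21.9,9],0.07],
    [[-30.1,21.9,9],0.07],
    [[-30.1,21.9,9],0.07],
  ],
)

```text
clock: 1.87
tcp_pos: [0.5707, -0.1388, 0.1983]
orientation: [2.454, 1.956, -0.005]
contact_force: [-0.3, -0.7, 0.6]
grip_width: 0.0857
```

Run:
```python
from h import *
f=imaging.grab_frame("wrist"); cv2.imwrite("pics/w1.png",f["frame"]); print(f["intrinsics"],f["k1"],f["T"].round(3))
h=cv2.cvtColor(f["frame"],cv2.COLOR_BGR2HSV)
print(w2px(f,[(.568,-.135,.018),(.42,-.21,.018),(.43,-.079,.042)]))
print(r.get_obs()["tcp_pos"])
```

```text
[[347.74711402   0.         318.7754469 ]
 [  0.         347.74711402 193.54737613]
 [  0.           0.           1.        ]] 0.021698978713203948 [[ 0.975  0.213  0.067  0.587]
 [-0.223  0.928  0.297 -0.063]
 [ 0.001 -0.305  0.952  0.327]
 [ 0.     0.     0.     1.   ]]
[[315.8018056  168.0490965 ]
 [188.53187228 271.49177093]
 [136.00541503 146.54335359]]
[ 0.57028508 -0.13748633  0.19835398]
```

View pics/w1.png

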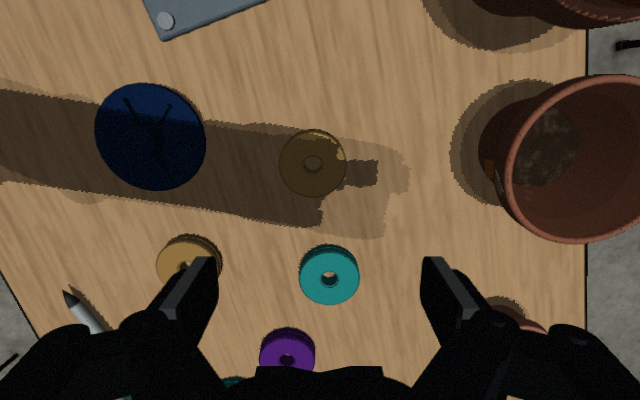

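The wrist view shows tan ring A's hole at (313,163), ring B's at (186,267) and the lid's knob around (153,142).

Run:
```python
from h import *
f=imaging.grab_frame("wrist")
A=px2w(f,(313,163),.018)[0]; print(A,px2w(f,(186,267),.018),px2w(f,[(150,137)],.018))
c=blob(f,(95,80,20),(125,255,140),(80,70,220,200)); print(c[0][0],px2w(f,c[0][0],.018)) 
print(rel([A[0],A[1],.08],-13), rel([A[0],A[1],.025],-13))
```

```text
[ 0.56605798 -0.12834218  0.018     ] [[ 0.41864589 -0.20316957  0.018     ]] [[ 0.4312606  -0.07358196  0.018     ]]
[150.15565956 131.2849714 ] [[ 0.43324151 -0.0689055   0.018     ]]
[array([ 0.54, -0.49, 11.87]), 'heading y', np.float64(-12.8), 'j7', np.float64(0.17), 'roll', np.float64(0.004)] [array([ 0.55, -0.48, 17.37]), 'heading y', np.float64(-12.8), 'j7', np.float64(0.17), 'roll', np.float64(0.004)]
```

apply_moves(
  moves=[
    [[0.2,-0.5,4],0],
    [[0.2,-0.5,8],0],
    [[0.2,-0.5,11],0],
    [[0.2,-0.5,11.5],0],
    [[0.2,-0.5,11.5],0],
    [[0.2,-0.5,11.5],0],
    [[0.2,-0.5,11.5],0],
  ],
)

```text
clock: 2.55
tcp_pos: [0.5671, -0.1284, 0.0868]
orientation: [2.447, 1.966, 0.004]
contact_force: [0.2, 0.2, 0.2]
grip_width: 0.0855
```

Run:
```python
from h import *
f=imaging.grab_frame("wrist"); cv2.imwrite("pics/w2.png",f["frame"]); print(r.get_obs()["tcp_pos"])
print(w2px(f,[(.567,-.135,.018),(.567,-.13,.018)]))
```

```text
[ 0.56718672 -0.1285033   0.08682881]
[[322.00132249 226.50562195]
 [320.25297911 219.10220368]]
```

View pics/w2.png

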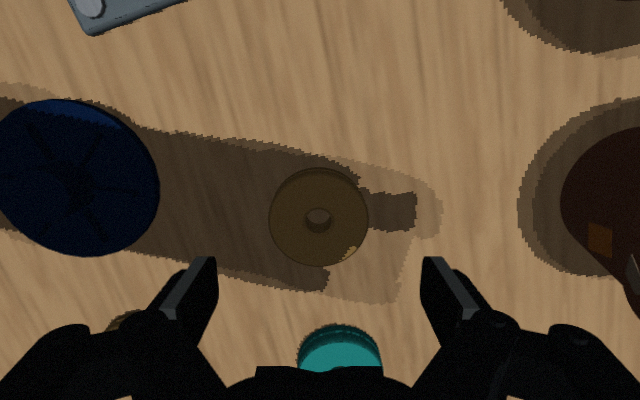

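The ring's hole is at (318,220), or about (.566,-.131). That centres it between the fingers, so I'll descend and grip.

apply_moves(
  moves=[
    [[-0.2,0,3],0],
    [[-0.2,0,5],0],
    [[-0.2,0,6.1],0],
    [[-0.2,0,6.1],0],
    [[-0.2,0,6.1],0],
  ],
)

```text
clock: 3.02
tcp_pos: [0.5656, -0.1307, 0.0243]
orientation: [2.45, 1.966, 0.001]
contact_force: [0.2, -0.2, -0.7]
grip_width: 0.0854
```

apply_moves(
  moves=[
    [[0,0,0],0],
    [[0,0,0],0],
    [[0,0,0],0],
    [[0,0,0],0],
    [[0,0,0],0],
    [[0,0,0],0],
  ],
  claw=0.6,
  grip_force=60,
)

```text
clock: 3.52
tcp_pos: [0.5662, -0.1308, 0.0259]
orientation: [2.449, 1.966, 0.004]
contact_force: [-3.1, 1.1, 13.5]
grip_width: 0.0574
```

Run:
```python
from h import *
f=imaging.grab_frame("wrist"); cv2.imwrite("pics/w3.png",f["frame"][150:400]); print(r.get_obs()["tcp_pos"])
f=imaging.grab_frame("scene"); p=w2px(f,r.get_obs()["tcp_pos"])[0].astype(int); print(p)
cv2.imwrite("pics/s3.png",cv2.resize(f["frame"][p[1]-50:p[1]+40,p[0]-60:p[0]+60],None,fx=6,fy=6,interpolation=cv2.INTER_CUBIC))
```

```text
[ 0.56625356 -0.13079935  0.0258937 ]
[360 235]
```

View pics/s3.png

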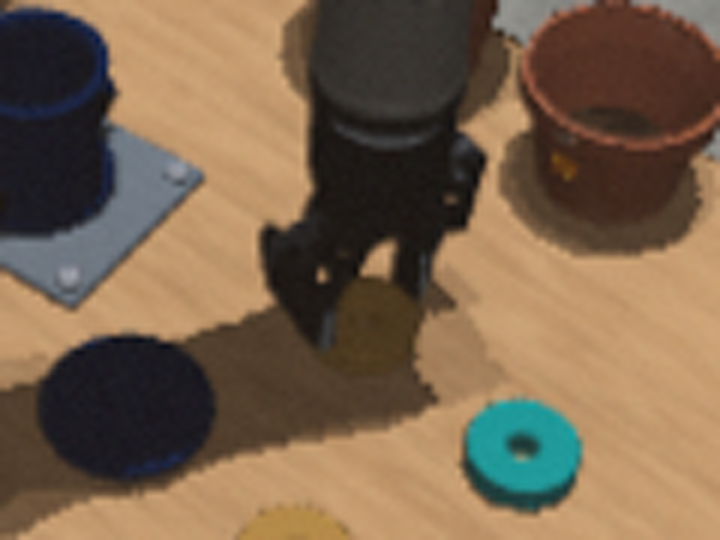

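Width is 57 mm with a 13 N upward force, so the tips are resting on the ring's top face. The 14 mm tip offset must apply to the shut state. I'll reopen, go lower and regrip.

apply_moves(
  moves=[
    [[0,0,-0.5],0],
    [[0,0,-0.5],0],
    [[0,0,-0.5],0],
    [[0,0,0],0],
    [[0,0,0.95],0],
    [[0,0,0.95],0],
    [[0,0,0.95],0],
  ],
  claw=1,
)

```text
clock: 4.2
tcp_pos: [0.5642, -0.1304, 0.0128]
orientation: [-2.449, -1.966, 0.003]
contact_force: [0.6, -0.5, -0.1]
grip_width: 0.0852
```

apply_moves(
  moves=[
    [[0,0,0],0],
    [[0,0,0],0],
    [[0,0,0],0],
    [[0,0,0],0],
    [[0,0,0],0],
    [[0,0,0],0],
    [[0,0,0],0],
  ],
  claw=0.6,
  grip_force=60,
)

```text
clock: 4.78
tcp_pos: [0.5652, -0.1307, 0.0146]
orientation: [2.45, 1.966, 0.001]
contact_force: [-1.8, 0.7, 4.7]
grip_width: 0.0599
```

apply_moves(
  moves=[
    [[0,0,-2],0],
    [[0,0,-5],0],
    [[0,0,-9],0],
    [[0,0,-13],0],
    [[0,0,-16],0],
    [[0,0,-16],0],
    [[0,0,-16],0],
  ],
)

```text
clock: 5.37
tcp_pos: [0.5663, -0.1306, 0.1759]
orientation: [2.448, 1.965, 0.005]
contact_force: [0.0, 0.0, -0.9]
grip_width: 0.0596
```

Run:
```python
from h import *
a=imaging.grab_frame("wrist")["frame"][200:400,120:520]
f=imaging.grab_frame("scene"); p=w2px(f,r.get_obs()["tcp_pos"])[0].astype(int)
b=cv2.resize(f["frame"][p[1]-30:p[1]+20,p[0]-40:p[0]+40],(800,500)); 
b=cv2.resize(b,(480,300))
a=cv2.resize(a,(480,240))
cv2.imwrite("pics/s4.png",np.vstack([a,b])); print(r.get_obs()["grip_width"])
print(rel([.525,.078,.2]))
```

```text
0.059640611097739646
[array([19.47, -8.35, -2.67]), 'heading y', np.float64(-12.5), 'j7', np.float64(0.19)]
```

View pics/s4.png

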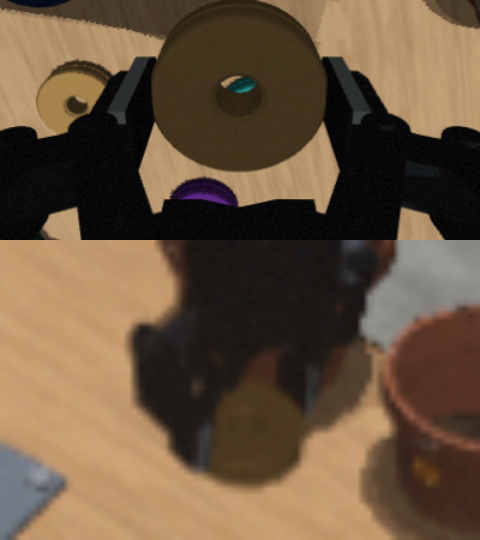

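The ring is held, with its hole at about (319,278) in the full wrist frame. Next I'll go towards the bowl and measure its mouth.

apply_moves(
  moves=[
    [[3,-1,-2],0],
    [[6,-4,-4.5],0],
    [[9,-8,-4.5],0],
    [[9,-8.3,-4.5],0],
    [[9,-8.3,-4.5],0],
    [[9,-8.3,-4.5],0],
  ],
)

```text
clock: 5.97
tcp_pos: [0.5023, -0.0236, 0.2178]
orientation: [-2.446, -1.969, 0.003]
contact_force: [0.5, 0.0, -0.3]
grip_width: 0.0596
```

Run:
```python
from h import *
f=imaging.grab_frame("wrist"); cv2.imwrite("pics/w5.png",f["frame"])
p=r.get_obs()["tcp_pos"]; print(p)
print("ring ctr - tcp",px2w(f,(319,278),p[2]+.0034)-p)
print(w2px(f,[(.525,.078,.104)]), rel([.525,.078,.2]))
```

```text
[ 0.50304169 -0.02466173  0.21802149]
ring ctr - tcp [[-0.00130814  0.00257985  0.0034    ]]
[[321.31209207  39.0257717 ]] [array([10.5 , -0.07,  1.79]), 'heading y', np.float64(-12.5), 'j7', np.float64(-0.1)]
```

View pics/w5.png

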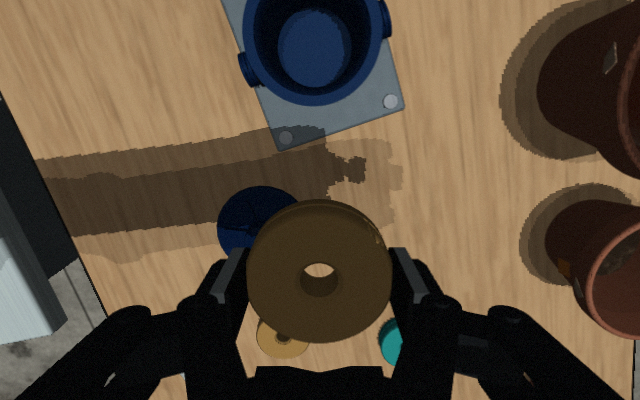

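Run:
```python
from h import *
from scipy.optimize import least_squares
fw=imaging.grab_frame("wrist"); ft=imaging.grab_frame("top")
def fit(f,pts):
    P=px2w(f,pts,.104)[:,:2]
    s=least_squares(lambda c:np.hypot(*(P-c).T)-.0445,P.mean(0)); return s.x.round(4),(s.fun*1e3).round(1)
print(fit(fw,[(243,30),(262,78),(285,97),(313,105),(345,97),(366,75)]))
print(fit(ft,np.array([(198,218),(200,235),(299,214),(215,180),(285,180),(249,168)])/4+[225,140]-.4))
```

```text
(array([0.5219, 0.0822]), array([-0. , -0.6, -0.2,  0.6,  0.7, -1.1]))
(array([0.5234, 0.0792]), array([ 0.8,  2.2,  1.6,  0.2,  2. , -0.7]))
```

apply_moves(
  moves=[
    [[4,-0.1,0],0],
    [[8,-0.2,1],0],
    [[10.5,-0.2,4],0],
    [[10.5,-0.2,7],0],
    [[10.5,-0.2,7.5],0],
    [[10.5,-0.2,7.5],0],
    [[10.5,-0.2,7.5],0],
    [[10.5,-0.2,7.5],0],
  ],
)

```text
clock: 6.78
tcp_pos: [0.5255, 0.0766, 0.1455]
orientation: [2.452, 1.962, 0.003]
contact_force: [0.6, 0.1, -0.7]
grip_width: 0.0599
```

Run:
```python
from h import *
f=imaging.grab_frame("wrist"); cv2.imwrite("pics/w6.png",f["frame"])
print(r.get_obs()["tcp_pos"],rel([.5238,.079,.1135]))
```

```text
[0.52554959 0.07696571 0.14565498] [array([ 0.16, -0.22,  3.22]), 'heading y', np.float64(-12.6), 'j7', np.float64(-0.21)]
```

View pics/w6.png

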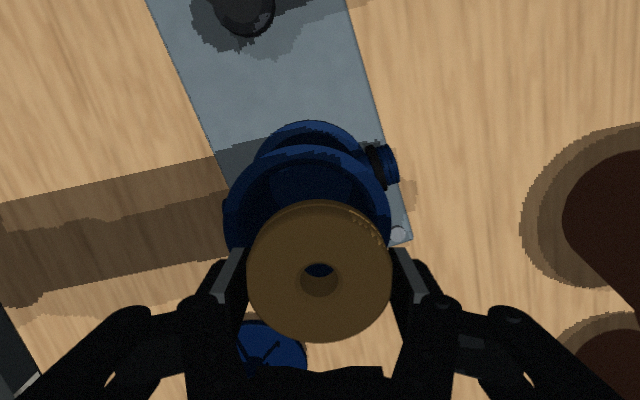

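Run:
```python
from h import *
from scipy.optimize import least_squares
f=imaging.grab_frame("wrist")
P=px2w(f,[(223,212),(235,182),(262,157),(306,144),(350,157),(378,182),(390,212)],.104)[:,:2]
s=least_squares(lambda c:np.hypot(*(P-c).T)-.0445,P.mean(0)); print(s.x,(s.fun*1e3).round(1))
p=r.get_obs()["tcp_pos"]; rc=px2w(f,(319,276),p[2]+.0034)[0]; print(rc-p)
t=p[:2]+s.x-rc[:2]; print(t,rel([*t,.1135]))
```

```text
[0.51939017 0.08234301] [ 0.1 -0.1 -0.2  0.5 -0.3  0.   0. ]
[-0.0002935   0.00189581  0.0034    ]
[0.51968367 0.0804472 ] [array([ 0.18, -0.64,  3.21]), 'heading y', np.float64(-12.6), 'j7', np.float64(-0.21)]
```

apply_moves(
  moves=[
    [[0.1,-0.5,1],0],
    [[0.1,-0.5,2],0],
    [[0.1,-0.5,2.6],0],
    [[0.1,-0.5,3],0],
    [[0.1,-0.5,3.2],0],
    [[0.1,-0.5,3.2],0],
    [[0.1,-0.5,3.2],0],
  ],
)

```text
clock: 7.47
tcp_pos: [0.5196, 0.0808, 0.1126]
orientation: [-2.449, -1.966, 0.0]
contact_force: [-4.3, 0.6, 12.2]
grip_width: 0.0595
```

apply_moves(
  moves=[
    [[0,0,-0.3],0],
    [[0,-0.3,-0.3],0],
    [[0,-0.3,-0.1],0],
    [[0,-0.3,0],0],
    [[0,-0.3,0],0],
  ],
)

```text
clock: 7.88
tcp_pos: [0.5181, 0.0816, 0.1129]
orientation: [2.449, 1.967, 0.004]
contact_force: [0.4, 1.7, 10.3]
grip_width: 0.0599
```

Lateral force is now near zero and both tips seem to rest on the rim with the ring in the funnel. Releasing now.

apply_moves(
  moves=[
    [[0,0,0],0],
    [[0,0,0],0],
    [[0,0,0],0],
    [[0,0,0],0],
    [[0,0,-4],0],
    [[0,0,-8],0],
    [[0,0,-10],0],
    [[0,0,-10],0],
  ],
  claw=1,
)

```text
clock: 8.55
tcp_pos: [0.5194, 0.0811, 0.2162]
orientation: [2.449, 1.964, 0.011]
contact_force: [0.8, -0.2, -0.4]
grip_width: 0.0854
```

Run:
```python
from h import *
f=imaging.grab_frame("wrist"); t=imaging.grab_frame("top")
a=cv2.resize(f["frame"],(480,300)); b=cv2.resize(t["frame"][170:240,255:385],(480,258),interpolation=cv2.INTER_CUBIC)
cv2.imwrite("pics/w7.png",np.vstack([a,b])); print(r.get_obs()["tcp_pos"], r.get_obs()["contact_force"])
```

```text
[0.51678526 0.0811535  0.21226685] [-0.74670061  0.45519194 -0.36311002]
```

View pics/w7.png

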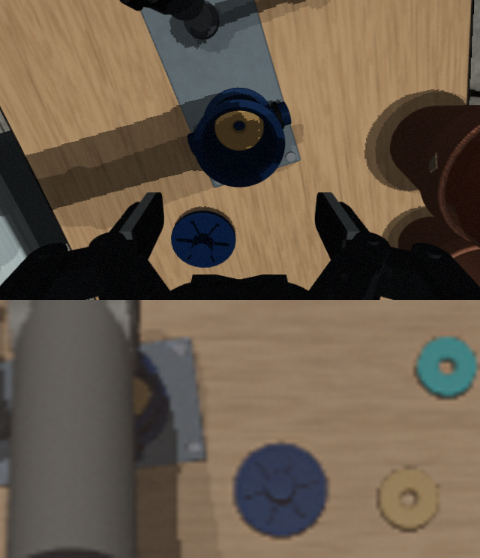

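Ring 1 lies flat at the bowl's floor, with its hole at (239,126) in the wrist crop. The lid at (281,490) and ring B at (408,498) haven't moved. Going for ring B at about (.4187,-.2035).

```bash
python3 -c "
from h import *
print(r.get_obs()['tcp_pos'],rel([.4187,-.2035,.10],-13),rel([.4187,-.2035,.0165]))"
```

```text
[0.51678526 0.0811535  0.21226685] [array([-29.92,  -3.44,  11.19]), 'heading y', np.float64(-12.5), 'j7', np.float64(-0.29), 'roll', np.float64(0.009)] [array([-29.93,  -3.44,  19.54]), 'heading y', np.float64(-12.5), 'j7', np.float64(-0.29)]
```

apply_moves(
  moves=[
    [[-4,-0.5,0],0],
    [[-8,-1,0],0],
    [[-12,-1.5,0],0],
    [[-16,-2,1],0],
    [[-20,-2.5,3],0],
    [[-24,-3,6],0],
    [[-28,-3.4,9],0],
    [[-29.9,-3.4,12],0],
    [[-29.9,-3.4,12],0],
    [[-29.9,-3.4,12],0],
  ],
)

```text
clock: 9.48
tcp_pos: [0.4143, -0.2054, 0.0884]
orientation: [-2.451, -1.956, 0.01]
contact_force: [-0.1, -0.0, 0.9]
grip_width: 0.0853
```

Run:
```python
from h import *
f=imaging.grab_frame("wrist"); p=r.get_obs()["tcp_pos"]
q=w2px(f,(.4187,-.2035,.018))[0].astype(int); print(p,q)
c=f["frame"][max(0,q[1]-70):q[1]+70,q[0]-90:q[0]+90]; g=cv2.cvtColor(cv2.resize(c,None,fx=1,fy=1),cv2.COLOR_BGR2GRAY)
h=cv2.HoughCircles(cv2.medianBlur(g,5),cv2.HOUGH_GRADIENT,1.2,40,param1=80,param2=20,minRadius=34,maxRadius=62)
print(None if h is None else h[0,:3]+[q[0]-90,max(0,q[1]-70),0])
cv2.imwrite("pics/w8.png",cv2.resize(c,None,fx=3,fy=3))
```

```text
[ 0.41612543 -0.20413411  0.08991192] [327 211]
[[320.40000153 218.40000153  61.24000168]]
```

View pics/w8.png

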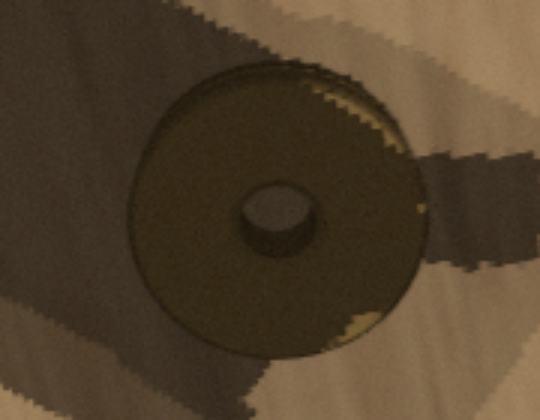

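The ring B hole is at full-frame (330,215), so the ring is at about (.4196,-.2057).

Run:
```python
from h import *
f=imaging.grab_frame("wrist"); p=px2w(f,(329.7,215),.018)[0];print(p,r.get_obs()['tcp_pos'],rel([p[0],p[1],.0165],-13))
```

```text
[ 0.42134004 -0.20549059  0.018     ] [ 0.41773704 -0.20330218  0.09102883] [array([-0.13,  0.42,  7.45]), 'heading y', np.float64(-12.6), 'j7', np.float64(0.49), 'roll', np.float64(0.008)]
```

apply_moves(
  moves=[
    [[-0.15,0.3,3],0],
    [[-0.15,0.3,6],0],
    [[-0.15,0.3,7.5],0],
    [[-0.15,0.3,7.5],0],
    [[-0.15,0.3,7.5],0],
    [[-0.15,0.3,7.5],0],
  ],
)

```text
clock: 10.08
tcp_pos: [0.4227, -0.2053, 0.0183]
orientation: [2.447, 1.967, 0.002]
contact_force: [0.4, -0.7, 0.5]
grip_width: 0.0855
```

apply_moves(
  moves=[
    [[0,0,0],0],
    [[0,0,0],0],
    [[0,0,0],0],
    [[0,0,0],0],
    [[0,0,0],0],
    [[0,0,0],0],
    [[0,0,0],0],
  ],
  claw=0.6,
  grip_force=60,
)

```text
clock: 10.67
tcp_pos: [0.4224, -0.2056, 0.0187]
orientation: [2.449, 1.966, 0.004]
contact_force: [-2.5, 2.8, 17.0]
grip_width: 0.0595
```

apply_moves(
  moves=[
    [[0,0,-2],0],
    [[0,0,-5],0],
    [[0,0,-9],0],
    [[0,0,-13],0],
    [[0,0,-17],0],
    [[0,0,-19],0],
    [[0,0,-19],0],
    [[0,0,-19],0],
  ],
)

```text
clock: 11.33
tcp_pos: [0.4221, -0.2055, 0.2082]
orientation: [2.448, 1.966, 0.005]
contact_force: [0.5, 1.0, -1.0]
grip_width: 0.0593
```

Run:
```python
from h import *
f=imaging.grab_frame("wrist"); p=r.get_obs()["tcp_pos"]
t=imaging.grab_frame("top")["frame"][170:240,255:385]
cv2.imwrite("pics/w9.png",np.vstack([cv2.resize(f["frame"],(480,300)),cv2.resize(t,(480,258),interpolation=cv2.INTER_CUBIC)]))
print(p,r.get_obs()["grip_width"],rel([.518,.0805,.16]))
```

```text
[ 0.42125636 -0.20519357  0.2069304 ] 0.05939721073053219 [array([29.99,  3.34,  4.63]), 'heading y', np.float64(-12.5), 'j7', np.float64(0.32)]
```

View pics/w9.png

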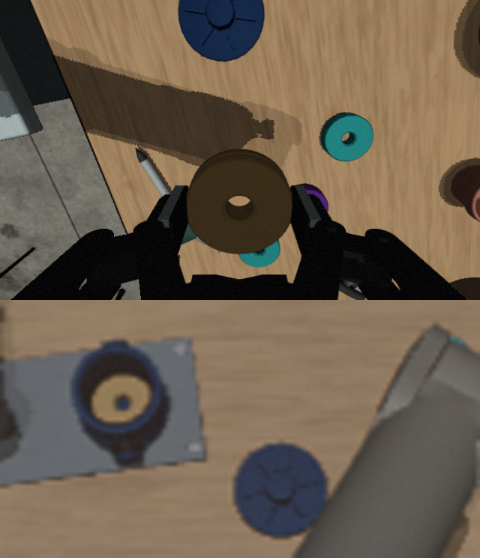

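Ring B is held centrally, with its hole at (319,277). Ring 1 lies flat in the bowl. Now carrying ring B over.

apply_moves(
  moves=[
    [[4,0.4,0],0],
    [[8,0.9,0],0],
    [[12,1.3,0],0],
    [[16,1.8,0],0],
    [[20,2.2,0],0],
    [[24,2.6,0],0],
    [[27.5,3,0],0],
    [[30,3.3,3],0],
    [[30,3.3,4.7],0],
    [[30,3.3,4.7],0],
  ],
)

```text
clock: 12.27
tcp_pos: [0.5153, 0.0812, 0.155]
orientation: [-2.444, -1.969, 0.015]
contact_force: [-0.8, -0.1, -0.4]
grip_width: 0.0591
```

apply_moves(
  moves=[
    [[0,0,1],0],
    [[0,0,2],0],
    [[0,0,2.5],0],
    [[0,0,2.5],0],
    [[0,0,2.5],0],
  ],
)

```text
clock: 12.68
tcp_pos: [0.5186, 0.0793, 0.1352]
orientation: [-2.451, -1.965, -0.0]
contact_force: [0.2, 0.2, -1.1]
grip_width: 0.0592
```

```bash
python3 -c "
from h import *
o=r.get_obs();print(o['tcp_pos'],o['contact_force'],rel([.5181,.0812,.113]))"
```

```text
[0.51857553 0.07930442 0.13516405] [ 0.19620675  0.18961544 -1.06061879] [array([ 0.17, -0.09,  2.22]), 'heading y', np.float64(-12.6), 'j7', np.float64(-0.19)]
```

apply_moves(
  moves=[
    [[0.2,-0.1,0.7],0],
    [[0.2,-0.1,1.4],0],
    [[0.2,-0.1,2],0],
    [[0.2,-0.1,2.2],0],
    [[0.2,-0.1,2.2],0],
    [[0.2,-0.1,2.2],0],
  ],
)

```text
clock: 13.18
tcp_pos: [0.5195, 0.0833, 0.1133]
orientation: [2.449, 1.967, 0.005]
contact_force: [4.5, 3.5, -0.2]
grip_width: 0.0593
```

apply_moves(
  moves=[
    [[0,0,0],0],
    [[0,0,0],0],
    [[0,0,0],0],
    [[0,0,0],0],
    [[0,0,-4],0],
    [[0,0,-8],0],
    [[0,0,-10],0],
    [[0,0,-10],0],
  ],
  claw=1,
)

```text
clock: 13.85
tcp_pos: [0.5205, 0.0821, 0.2173]
orientation: [2.449, 1.964, 0.011]
contact_force: [0.3, 1.0, 0.1]
grip_width: 0.0853
```

Run:
```python
from h import *
f=imaging.grab_frame("wrist"); o=r.get_obs(); p=o["tcp_pos"]; print(p,o["joints"].round(2))
c=w2px(f,(.519,.0823,.046))[0].astype(int); l=px2w(f,(0,0),.018)
q=w2px(f,(.4313,-.0736,.042))[0]; print(c,q)
cv2.imwrite("pics/w10.png",np.hstack([cv2.resize(f["frame"][c[1]-60:c[1]+60,c[0]-60:c[0]+60],(400,400)),cv2.resize(f["frame"][200:400,200:400],(400,400))]))
```

```text
[0.51917242 0.08225949 0.21506833] [-0.78  0.3   0.61  1.98 -0.21  0.93 -0.28]
[316 175] [267.61459987 334.01433368]
```

View pics/w10.png

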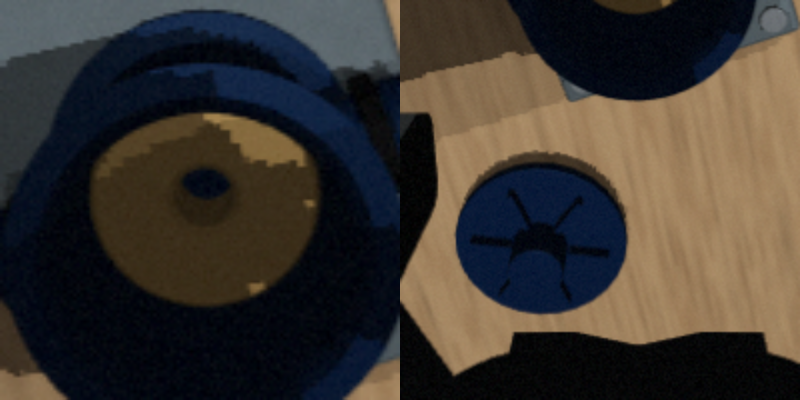

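Ring 2 is flat in the column, with its hole around frame (318,177). The lid's disc is at frame (270.5,320) with the knob in the middle.

Run:
```python
from h import *
f=imaging.grab_frame("wrist")
a=px2w(f,(270.5,319.5),.018)[0]; b=px2w(f,(270.5,333),.042)[0]; print(a,b)
p=[.432,(a[1]+b[1])/2]
print(rel([*p,.12],-13))
```

```text
[ 0.42991169 -0.07272126  0.018     ] [ 0.4334119  -0.07166444  0.042     ]
[array([-16.95,  -5.06,   9.32]), 'heading y', np.float64(-12.5), 'j7', np.float64(-0.28), 'roll', np.float64(0.009)]
```

apply_moves(
  moves=[
    [[-4,-1.2,0],0],
    [[-8,-2.4,0],0],
    [[-12,-3.6,2],0],
    [[-15,-4.6,6],0],
    [[-17,-5.1,10],0],
    [[-17,-5.1,10],0],
    [[-17,-5.1,10],0],
    [[-17,-5.1,10],0],
  ],
)

```text
clock: 14.62
tcp_pos: [0.43, -0.0731, 0.1119]
orientation: [-2.45, -1.963, 0.006]
contact_force: [0.7, 0.0, 1.0]
grip_width: 0.0852
```

Run:
```python
from h import *
f=imaging.grab_frame("wrist"); print(r.get_obs()["tcp_pos"])
hsv=cv2.cvtColor(f["frame"],cv2.COLOR_BGR2HSV)
q=w2px(f,(.431,-.072,.018))[0].astype(int); print(q)
for c,a,b in blob(f,(100,120,15),(125,255,255),(q[0]-130,max(0,q[1]-130),q[0]+130,min(400,q[1]+130))):
    if a>3000: print(c,a,b,px2w(f,c,.018))
cv2.imwrite("pics/w11.png",f["frame"])
print(rel([.431,-.072,.037],-13))
```

```text
[ 0.43150688 -0.07251155  0.11290679]
[321 201]
[322.65342536 202.8716499 ] 13619 [ 63  66 138 133] [[ 0.43130336 -0.07338006  0.018     ]]
[array([ 0.04, -0.05,  7.59]), 'heading y', np.float64(-12.5), 'j7', np.float64(0.14), 'roll', np.float64(0.009)]
```

View pics/w11.png

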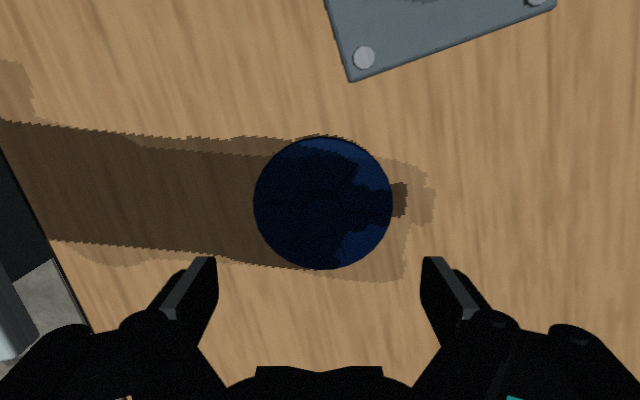

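The lid's disc is centred at (323,203), right under the tool. Descending to grip the knob.

apply_moves(
  moves=[
    [[-0.1,0,3],0],
    [[-0.1,0,6],0],
    [[-0.1,0,7.5],0],
    [[-0.1,0,7.5],0],
    [[-0.1,0,7.5],0],
  ],
)

```text
clock: 15.08
tcp_pos: [0.4322, -0.073, 0.0385]
orientation: [-2.448, -1.968, -0.001]
contact_force: [0.5, -0.4, 0.2]
grip_width: 0.0852
```

apply_moves(
  moves=[
    [[0,0,0],0],
    [[0,0,0],0],
    [[0,0,0],0],
    [[0,0,0],0],
    [[0,0,0],0],
    [[0,0,0],0],
    [[0,0,0],0],
    [[0,0,0],0],
    [[0,0,0],0],
    [[0,0,0],0],
  ],
  claw=0.2,
  grip_force=70,
)

```text
clock: 15.92
tcp_pos: [0.4318, -0.0736, 0.039]
orientation: [2.45, 1.966, 0.003]
contact_force: [-2.3, 1.5, 13.8]
grip_width: 0.0274
```

apply_moves(
  moves=[
    [[0,0,-2],0],
    [[0,0,-5],0],
    [[0,0,-9],0],
    [[0,0,-13],0],
    [[0,0,-16],0],
    [[0,0,-16],0],
    [[0,0,-16],0],
  ],
)

```text
clock: 16.5
tcp_pos: [0.4318, -0.0732, 0.199]
orientation: [2.449, 1.967, 0.006]
contact_force: [0.5, 0.8, -5.1]
grip_width: 0.0273
```

Run:
```python
from h import *
o=r.get_obs(); p=o["tcp_pos"]; print(p,o["grip_width"])
f=imaging.grab_frame("wrist")
for c,a,b in blob(f,(100,120,15),(125,255,255),(150,100,500,380)):
    if a>2000: print(c,a,b)
cv2.imwrite("pics/w12.png",f["frame"])
print(rel([.519,.0815,.19]))
t=imaging.grab_frame("top");cv2.imwrite("pics/t12.png",t["frame"])
for c,a,b in blob(t,(100,70,30),(125,255,120),(300,195,360,245)): print("top lid?",c,a)
```

```text
[ 0.4317927  -0.07323114  0.1989521 ] 0.02725278473361319
[318.53201738 239.72388553] 21176 [ 71  60 196 181]
[array([17.01,  5.3 ,  0.78]), 'heading y', np.float64(-12.5), 'j7', np.float64(-0.02)]
```

The lid is held: grip width 27 mm, weight about 5 N.

apply_moves(
  moves=[
    [[4,1.2,-1],0],
    [[8,2.5,-1],0],
    [[12,3.7,-1],0],
    [[15.5,4.8,-1],0],
    [[17,5.3,0.5],0],
    [[17,5.3,1],0],
    [[17,5.3,1],0],
    [[17,5.3,1],0],
    [[17,5.3,1],0],
  ],
)

```text
clock: 17.35
tcp_pos: [0.5189, 0.0791, 0.1873]
orientation: [-2.452, -1.963, 0.003]
contact_force: [-0.4, -0.6, -4.0]
grip_width: 0.0272
```

Run:
```python
from h import *
o=r.get_obs();print(o['tcp_pos'],o['contact_force'],rel([.519,.082,.145]))
f=imaging.grab_frame("wrist"); cv2.imwrite("pics/w13.png",f["frame"])
for c,a,b in blob(f,(100,120,15),(125,255,255),(150,100,500,380)):
    if a>2000: print(c,a,b)
```

```text
[0.51887094 0.07906439 0.18725182] [-0.41190213 -0.59031583 -3.95496358] [array([ 0.3 , -0.04,  4.22]), 'heading y', np.float64(-12.6), 'j7', np.float64(-0.23)]
[318.8225595  225.73054154] 25169 [ 71  16 196 225]
```

apply_moves(
  moves=[
    [[0.1,0,1.5],0],
    [[0.1,0,3],0],
    [[0.1,0,3.8],0],
    [[0.1,0,4.3],0],
    [[0.1,0,4.3],0],
    [[0.1,0,4.3],0],
  ],
)

```text
clock: 17.9
tcp_pos: [0.5202, 0.0815, 0.1454]
orientation: [2.45, 1.966, 0.001]
contact_force: [-1.1, 0.1, -4.3]
grip_width: 0.0274
```

apply_moves(
  moves=[
    [[0,0,0.4],0],
    [[0,0,0.8],0],
    [[0,0,1.1],0],
    [[0,0,1.2],0],
    [[0,0,1.2],0],
  ],
)

```text
clock: 18.32
tcp_pos: [0.5207, 0.0831, 0.1333]
orientation: [-2.449, -1.968, -0.003]
contact_force: [1.3, 5.7, -1.6]
grip_width: 0.0276
```

apply_moves(
  moves=[
    [[0,0,0.15],0],
    [[0,0,0.3],0],
    [[0,0,0.3],0],
    [[0,0,0.3],0],
  ],
)

```text
clock: 18.65
tcp_pos: [0.5209, 0.0833, 0.1327]
orientation: [-2.448, -1.966, -0.005]
contact_force: [-8.0, 6.8, 26.9]
grip_width: 0.0269
```

Firm contact at the seated height (TCP z .1327, against .133 expected). Releasing and lifting clear.

apply_moves(
  moves=[
    [[0,0,0],0],
    [[0,0,0],0],
    [[0,0,0],0],
    [[0,0,0],0],
    [[0,0,0],0],
    [[0,0,0],0],
    [[0,0,-3],0],
    [[0,0,-7],0],
    [[0,0,-11],0],
    [[0,0,-13],0],
  ],
  claw=1,
)

```text
clock: 19.48
tcp_pos: [0.5216, 0.0813, 0.264]
orientation: [2.45, 1.964, 0.007]
contact_force: [-0.0, 0.2, 0.6]
grip_width: 0.0854
```

Run:
```python
from h import *
o=r.get_obs();print(o['tcp_pos'],o['joints'].round(2))
f=imaging.grab_frame("wrist")
from scipy.optimize import least_squares
for c,a,b in blob(f,(100,100,10),(125,255,255),(150,0,500,380)):
    if a>2000: print(c,a,b,px2w(f,c,.112))
a=cv2.resize(f["frame"],(480,300))
s=imaging.grab_frame("scene"); q=w2px(s,(.519,.082,.12))[0].astype(int); t=imaging.grab_frame("top")
b=cv2.resize(s["frame"][q[1]-60:q[1]+40,q[0]-80:q[0]+60],(420,300),interpolation=cv2.INTER_CUBIC)
c=cv2.resize(t["frame"][130:240,215:325],(300,300),interpolation=cv2.INTER_CUBIC)
cv2.imwrite("pics/w14.png",np.vstack([np.hstack([a,np.zeros((300,240,3),np.uint8)]),np.hstack([b,c])]))
print(q)
for n,lo,hi in (("green",(60,60,30),(90,255,255)),("red",(0,150,60),(8,255,255))):
  for c,A,bb in blob(t,lo,hi,(215,130,325,240)): print("top",n,c,A,bb)
  for c,A,bb in blob(s,lo,hi,(q[0]-80,q[1]-90,q[0]+60,q[1]+40)): print("scene",n,c,A,bb)
```

```text
[0.52159312 0.08125135 0.26402089] [-0.84  0.24  0.68  1.92 -0.18  1.03 -0.3 ]
[317.81082093 174.65281288] 10683 [107 113 120 122] [[0.52169173 0.08668933 0.112     ]]
[304 191]
top green [244.63309353 172.75539568] 139 [26 31  8 25]
scene green [264.4028436  140.65876777] 211 [31 27 19 26]
scene red [357.82075472 168.45283019] 106 [128  57  12  20]
```

View pics/w14.png

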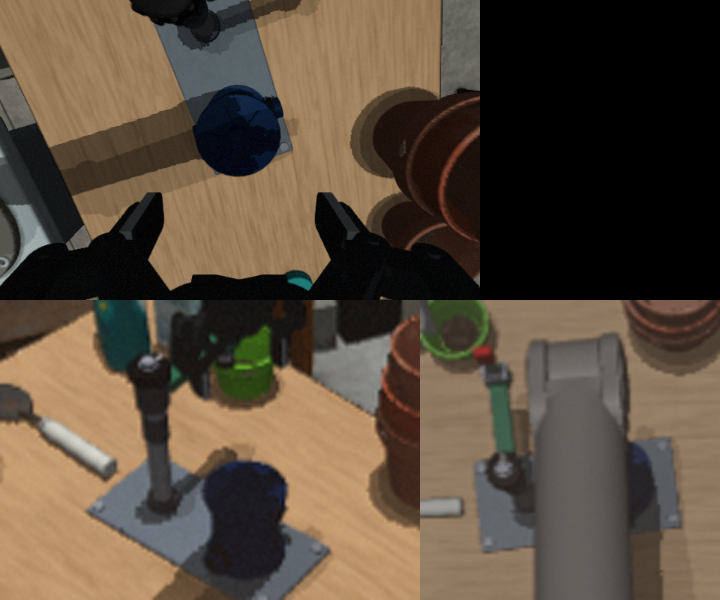

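The lid sits level on the rim (wrist crop (237,132)). The clamp arm is still swung out along world +x: post at crop (505,470), bar end at (497,372). Budget is at 15 views, so from here I use numbers and at most one more check. Computing the sweep around the post.

```bash
cat >> h.py <<'E'
POST=np.array([.5066,.2122])
def arc(deg,rho,z):
    a=np.radians(deg); return rel([*(POST+rho*np.array([np.cos(a),np.sin(a)])),z])[0]
E
python3 - <<'E'
from h import *
t=imaging.grab_frame("top")
e=px2w(t,(243.2,157.1),.207)[0]; n=px2w(t,(245.8,192.3),.21)[0]; g=px2w(t,(244.6,172.7),.193)[0]
print(e,n,g,"bar heading",np.degrees(np.arctan2(*(e-n)[1::-1])),np.degrees(np.arctan2(*(g-n)[1::-1])))
print(rel(r.get_obs()["tcp_pos"]), "start", rel([.567,.260,.30]))
print(Ro.from_rotvec(r.get_obs()["orientation"]).as_matrix().round(3))
E
```

```text
[0.63400377 0.22182598 0.207     ] [0.50865211 0.21056936 0.21      ] [0.58167246 0.21837736 0.193     ] bar heading 5.131416771181313 6.103394825559331
[array([0., 0., 0.]), 'heading y', np.float64(-12.5), 'j7', np.float64(-0.3)] start [array([18.41,  0.76, -4.  ]), 'heading y', np.float64(-12.5), 'j7', np.float64(-0.3)]
[[ 0.216  0.976  0.   ]
 [ 0.976 -0.216  0.001]
 [ 0.001  0.    -1.   ]]
```

apply_moves(
  moves=[
    [[0,0,-4],0],
    [[0,0,-8],0],
    [[3,0,-10.5],0],
    [[7,0.3,-10.5],0],
    [[11,0.5,-10.5],0],
    [[15,0.7,-10.5],0],
    [[18.7,0.7,-10.5],0],
    [[18.7,0.7,-10.5],0],
    [[18.7,0.7,-10.5],0],
  ],
  claw=0,
)

```text
clock: 20.43
tcp_pos: [0.5661, 0.2656, 0.3616]
orientation: [2.445, 1.972, -0.008]
contact_force: [0.9, -1.7, -0.5]
grip_width: -0.0002
```

Run:
```python
from h import *
o=r.get_obs();print(o['tcp_pos'],o['grip_width'],rel([.567,.263,.19]))
```

```text
[0.56612761 0.26557189 0.3615584 ] -0.00018922666486418738 [array([-0.16,  0.2 , 17.16]), 'heading y', np.float64(-12.2), 'j7', np.float64(-0.56)]
```

apply_moves(
  moves=[
    [[0,0,4],0],
    [[0,0,8],0],
    [[0,0,12],0],
    [[0,0,15],0],
    [[0,0,17.2],0],
    [[0,0,17.2],0],
    [[0,0,17.2],0],
  ],
)

```text
clock: 21.02
tcp_pos: [0.5665, 0.2608, 0.1918]
orientation: [2.452, 1.964, -0.006]
contact_force: [0.2, -0.0, 0.1]
grip_width: 0.0001
```

Run:
```python
from h import *
o=r.get_obs();print(o['tcp_pos'],o['contact_force'])
for d in range(35,-71,-10): print(d,arc(d,.071,.19))
```

```text
[0.56650501 0.2607849  0.1918217 ] [ 0.17116401 -0.04749392  0.14149356]
35 [-0.8   0.    0.18]
25 [-1.72  0.84  0.19]
15 [-2.76  1.51  0.19]
5 [-3.9   1.98  0.19]
-5 [-5.11  2.25  0.19]
-15 [-6.34  2.31  0.2 ]
-25 [-7.57  2.15  0.2 ]
-35 [-8.75  1.78  0.21]
-45 [-9.85  1.21  0.21]
-55 [-10.84   0.46   0.21]
-65 [-11.67  -0.45   0.22]
```

apply_moves(
  moves=[
    [[-0.8,0,0.1],0],
    [[-1.7,0.8,0.1],0],
    [[-2.8,1.5,0.1],0],
    [[-3.9,2,0.1],0],
    [[-5.1,2.25,0.1],0],
    [[-6.3,2.3,0.1],0],
    [[-7.6,2.15,0.1],0],
    [[-8.75,1.8,0.1],0],
  ],
)

```text
clock: 21.68
tcp_pos: [0.5677, 0.1741, 0.1942]
orientation: [-2.45, -1.966, -0.01]
contact_force: [1.5, 6.5, 1.0]
grip_width: -0.0002
```

Run:
```python
from h import *
o=r.get_obs();print(o['tcp_pos'],o['contact_force'])
for d in range(-40,-71,-5): print(d,arc(d,.071,.19))
t=imaging.grab_frame("top"); cv2.imwrite("pics/t15.png",t["frame"])
for c,A,bb in blob(t,(60,60,30),(90,255,255),(215,130,325,240)): print("top",c,A,bb,px2w(t,c,.193))
```

```text
[0.56765307 0.17406469 0.1942231 ] [1.52266908 6.45242313 0.96658337]
-40 [-0.88 -0.49  0.42]
-45 [-1.42 -0.8   0.41]
-50 [-1.92 -1.15  0.41]
-55 [-2.4  -1.55  0.4 ]
-60 [-2.83 -1.99  0.4 ]
-65 [-3.23 -2.47  0.4 ]
-70 [-3.59 -2.97  0.39]
```

apply_moves(
  moves=[
    [[-0.9,-0.5,0.2],0],
    [[-1.4,-0.8,0.2],0],
    [[-1.9,-1.15,0.2],0],
    [[-2.4,-1.55,0.2],0],
    [[-2.4,-1.55,0.2],0],
  ],
)

```text
clock: 22.15
tcp_pos: [0.5452, 0.153, 0.1905]
orientation: [-2.45, -1.966, -0.001]
contact_force: [0.7, 0.1, 0.0]
grip_width: 0.0002
```

apply_moves(
  moves=[
    [[-0.25,-0.25,0],0],
    [[-0.45,-0.45,0],0],
    [[-0.45,-0.45,0],0],
  ],
)

```text
clock: 22.4
tcp_pos: [0.54, 0.1497, 0.19]
orientation: [2.45, 1.966, 0.0]
contact_force: [-0.0, -0.4, -0.1]
grip_width: 0.0
```

apply_moves(
  moves=[
    [[0,-0.2,0],0],
    [[0,-0.4,0],0],
    [[0,-0.4,0],0],
    [[0,-0.4,0],0],
  ],
)

```text
clock: 22.73
tcp_pos: [0.5391, 0.1499, 0.1905]
orientation: [2.447, 1.963, 0.006]
contact_force: [9.0, -1.9, -6.5]
grip_width: -0.0001
```

Run:
```python
from h import *
t=imaging.grab_frame("top"); s=imaging.grab_frame("scene"); q=w2px(s,(.519,.1,.18))[0].astype(int)
b=cv2.resize(s["frame"][q[1]-75:q[1]+75,q[0]-80:q[0]+80],(480,450),interpolation=cv2.INTER_CUBIC)
c=cv2.resize(t["frame"][150:240,225:325],(300,270),interpolation=cv2.INTER_CUBIC)
cv2.imwrite("pics/s16.png",np.hstack([b,np.vstack([c,np.zeros((180,300,3),np.uint8)])])); print(q)
for c,A,bb in blob(s,(0,150,60),(8,255,255),(q[0]-90,q[1]-90,q[0]+90,q[1]+60)): print("scene red",c,A,bb)
for c,A,bb in blob(s,(60,60,30),(90,255,255),(q[0]-90,q[1]-90,q[0]+90,q[1]+60)): print("scene green",c,A,bb)
```

```text
[300 176]
scene red [384.10810811 121.10810811] 37 [169  31  11   7]
scene red [305.58108108 153.55405405] 74 [93 61  7 14]
scene red [368.13688213 170.79847909] 263 [142  71  35  22]
scene green [264.11111111 140.41666667] 180 [45 41 19 27]
scene green [287.38129496 168.41726619] 139 [67 76 21 15]
scene green [305.15789474 178.84210526] 38 [89 89 11  8]
```

View pics/s16.png

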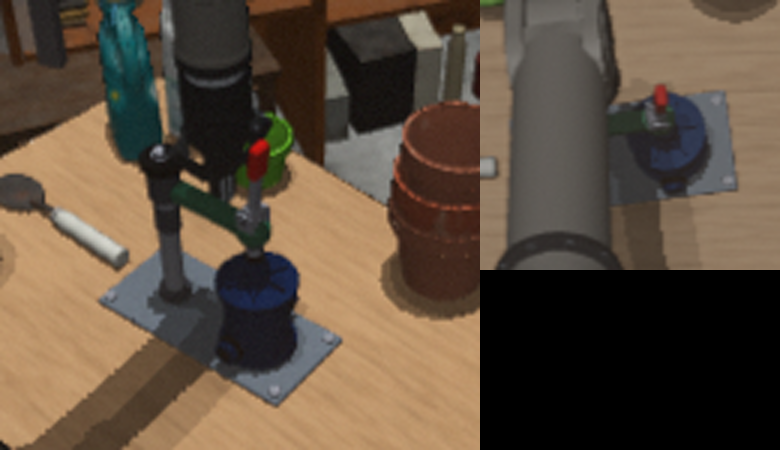

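The green arm is at its stop over the lid with the red lever up (tip at crop (258,160)), and a 9 N reaction confirms the stop. Next, the nut height.

Run:
```python
from h import *
s=imaging.grab_frame("scene")
for z in (.184,.193,.2,.21,.22,.23,.24): print(z,w2px(s,[*POST,z]).round(1))
o=r.get_obs();print(o['tcp_pos'],rel([*POST,.30]),o['joints'])
```

```text
0.184 [[274.4 161.7]]
0.193 [[274.2 159.7]]
0.2 [[274.  158.1]]
0.21 [[273.8 155.8]]
0.22 [[273.5 153.4]]
0.23 [[273.3 151. ]]
0.24 [[273.  148.6]]
[0.53908261 0.14988538 0.19049592] [array([  5.38,  -4.46, -10.98]), 'heading y', np.float64(-12.5), 'j7', np.float64(-0.34)] [-0.85044117  0.3904594   0.59326093  1.9245987  -0.27119594  0.90072538
 -0.34198638]
```

Run:
```python
import cv2
a=cv2.imread("pics/s16.png")[130:220,130:200]
# print luminance down the post axis column
import numpy as np
g=cv2.cvtColor(a,cv2.COLOR_BGR2GRAY); print(g[::3,25:40:5].T)
```

```text
[[ 39  37  40  40  36  52 120 144  78  51  49  24  24  22  21  19  24  28
   30  31  31  30  27  29  37  45  49  49  56  63]
 [ 36  37  37  36  34  77 149 145 108  58  74  23  24  21  20  18  21  28
   29  31  29  32  31  33  34  45  51  34  30  32]
 [146 128  96  90  67  31  41  39  46  51  45  24  21  19  19  17  23  31
   30  32  32  30  33  31  33  43  55  39  31  31]]
```

apply_moves(
  moves=[
    [[0,1.5,0],0],
    [[0,1.5,-4],0],
    [[0,1.5,-8],0],
    [[2,0,-11],-0.1],
    [[5.4,-4.4,-11],-0.25],
    [[5.4,-4.4,-11],-0.5],
    [[5.4,-4.4,-11],-0.6],
    [[5.4,-4.4,-11],-0.7],
    [[5.4,-4.4,-11],-0.8],
  ],
)

```text
clock: 23.63
tcp_pos: [0.5043, 0.2134, 0.2999]
orientation: [-1.583, -2.713, 0.001]
contact_force: [-0.8, -0.3, -1.6]
grip_width: 0.0001
```

apply_moves(
  moves=[
    [[0,0,0],-0.12],
    [[0,0,0],-0.24],
    [[0,0,0],-0.36],
    [[0,0,0],-0.48],
    [[0,0,0],-0.6],
    [[0,0,0],-0.72],
    [[0,0,0],-0.84],
    [[0,0,0],-0.96],
    [[0,0,0],-1.08],
    [[0,0,0],-1.2],
  ],
  claw=1,
)

```text
clock: 24.47
tcp_pos: [0.5047, 0.2129, 0.2997]
orientation: [0.223, -3.133, 0.001]
contact_force: [-0.5, -0.6, -0.3]
grip_width: 0.0857
```

Run:
```python
from h import *
o=r.get_obs();print(o['tcp_pos'],o['contact_force'],o['joints'].round(2),rel([*POST,.217]))
f=imaging.grab_frame("wrist"); cv2.imwrite("pics/w17.png",f["frame"]); 
p=w2px(f,[[*POST,.23],[*POST,.222],[*POST,.202]]); print(p)
g=f["frame"]; hs=cv2.cvtColor(g,cv2.COLOR_BGR2HSV); q=p[0].astype(int)
m=cv2.inRange(hs,(0,0,110),(180,45,255))[q[1]-40:q[1]+40,q[0]-40:q[0]+40]
n,_,st,c=cv2.connectedComponentsWithStats(m); print([(c[i]+q-40,st[i,4]) for i in range(1,n) if st[i,4]>20])
```

```text
[0.50467865 0.21286998 0.29969079] [-0.46021405 -0.57772908 -0.31076919] [-0.78  0.22  0.32  1.81 -0.07  1.12  1.28] [array([-0.19, -0.09,  8.27]), 'heading y', np.float64(98.1), 'j7', np.float64(1.28)]
[[316.59624241 219.87871153]
 [316.68241682 215.19659438]
 [316.87380087 204.79552762]]
[(array([350.77477477, 185.77477477]), np.int32(111))]
```

Run:
```python
from h import *
f=imaging.grab_frame("wrist"); g=cv2.cvtColor(f["frame"],cv2.COLOR_BGR2GRAY)
print(g[150:290:8,250:390:7])
h=cv2.HoughCircles(cv2.medianBlur(g[120:320,220:420],3),cv2.HOUGH_GRADIENT,1.2,30,param1=60,param2=15,minRadius=45,maxRadius=85)
print(None if h is None else h[0,:4]+[220,120,0])
```

```text
[[ 78  88  91  94  88  87  38  41  16  36  38  37  31  86  84  85 104 102
   82 149]
 [ 89  89  89  87  88  87  85  38  29  19  18  34  76  87  87  84 104 105
  120 143]
 [ 89  92  89  87  88  88  87  85  16  13  16  18  83  87  87  86 103 106
  135 135]
 [ 61  78  89  87  92  89  88   7   4   0   4  12  12 106 102 106 104 104
  143 145]
 [ 30  30  29  26  27  29  15   1   4   9   4  13   2  59 105 105 106 104
  144 145]
 [ 33  28  28  32  28  10   5   6   4  11   7  11   5   5   2 103 134 102
  146 149]
 [ 30  31  28  30  29   2   5  14   7   1   6   1   7   5   4 105 145 106
  146 139]
 [ 64  64  62  31  14   4   6   2  55  24  22  53  10   8   0 144 147 140
  134 137]
 [145 146 146 147 144  12  11  21  50  52  54  40   4  12   2  58 143 145
  145 143]
 [146 147 143 147 150   3   5   5  49  57  50  34   4   3   1 148 145 142
  143 142]
 [150 153 146 144 144  10   7   2   4  59  43   8   4   7  41 133 140 145
  141 145]
 [151 150 146 146 146 141  75   8  10  77  10   5  10 134 130 122 128 144
  146 150]
 [155 147 143 145 147 149 141 145 145  76  88 141 143 138 134 138 130 126
  119 140]
 [139 148 151 147 140 141 136 135 134 127 134 143 144 148 148 147 143 148
  148 141]
 [148 147 147 148 150 153 148 137 142 145 140 136 139 140 138 136 135 140
  137 138]
 [143 149 143 141 139 139 150 151 149 143 135 137 145 148 148 151 149 144
  147 142]
 [148 148 141 141 146 147 139 144 141 141 144 143 139 146 149 148 148 150
  144 149]
 [143 138 144 146 147 145 143 136 142 148 149 149 142 143 142 141 135 131
  139 146]]
[[350.20001221 219.00000763  69.72000122]
 [407.80000305 234.6000061   81.6000061 ]
 [328.6000061  186.6000061   45.47999954]
 [287.80000305 213.          66.95999908]]
```

Numerically, the stub is at about (317,218) against (316.6,219.9) predicted, so the nut is centred. Descending and gripping.

apply_moves(
  moves=[
    [[-0.1,0,3],0],
    [[-0.1,0,6],0],
    [[-0.1,0,8.2],0],
    [[-0.1,0,8.2],0],
    [[-0.1,0,8.2],0],
  ],
)

```text
clock: 24.98
tcp_pos: [0.5054, 0.2129, 0.2174]
orientation: [0.209, -3.132, 0.002]
contact_force: [0.4, 0.3, -0.2]
grip_width: 0.0859
```

apply_moves(
  moves=[
    [[0,0,0],0],
    [[0,0,0],0],
    [[0,0,0],0],
    [[0,0,0],0],
    [[0,0,0],0],
    [[0,0,0],0],
    [[0,0,0],0],
    [[0,0,0],0],
  ],
  claw=0.4,
  grip_force=70,
)

```text
clock: 25.65
tcp_pos: [0.5073, 0.2115, 0.2203]
orientation: [-0.211, 3.132, -0.001]
contact_force: [-2.0, -5.2, 10.3]
grip_width: 0.0441
```

Gripped (44 mm, as expected for a 46 mm knob). Turning clockwise while following it down.

apply_moves(
  moves=[
    [[0,0,0.02],0.12],
    [[0,0,0.05],0.24],
    [[0,0,0.08],0.36],
    [[0,0,0.11],0.48],
    [[0,0,0.14],0.6],
    [[0,0,0.17],0.72],
    [[0,0,0.2],0.84],
    [[0,0,0.23],0.96],
    [[0,0,0.26],1.08],
    [[0,0,0.3],1.2],
  ],
)

```text
clock: 26.48
tcp_pos: [0.5064, 0.21, 0.2172]
orientation: [1.604, 2.7, -0.003]
contact_force: [-6.5, -9.6, 17.6]
grip_width: 0.044
```

apply_moves(
  moves=[
    [[0,0,0.02],0.12],
    [[0,0,0.05],0.24],
    [[0,0,0.08],0.36],
    [[0,0,0.11],0.48],
    [[0,0,0.14],0.6],
    [[0,0,0.17],0.72],
    [[0,0,0.2],0.84],
    [[0,0,0.23],0.96],
    [[0,0,0.26],1.08],
    [[0,0,0.3],1.2],
  ],
)

```text
clock: 27.32
tcp_pos: [0.5048, 0.2103, 0.2141]
orientation: [-2.848, -1.323, 0.007]
contact_force: [-13.6, -10.4, 23.5]
grip_width: 0.0437
```

Run:
```python
from h import *
o=r.get_obs();print(o['tcp_pos'],o['contact_force'],o['moment'],o['joints'].round(2),o["grip_width"])
```

```text
[0.50475647 0.21025007 0.21414064] [-13.64887306 -10.38943496  23.50932569] [-2.03248043  3.04023006  0.25640903] [-1.16  0.39  0.83  1.93 -0.35  0.97 -0.86] 0.043663212196632425
```

apply_moves(
  moves=[
    [[0,0,0],0.1],
    [[0,0,0],0.15],
    [[0,0,-0.2],0.15],
    [[0,0,-0.2],0.15],
  ],
)

```text
clock: 27.65
tcp_pos: [0.5045, 0.2104, 0.2141]
orientation: [2.937, 1.113, -0.007]
contact_force: [-4.4, -7.4, 2.6]
grip_width: 0.0436
```

apply_moves(
  moves=[
    [[0,0,0],0],
    [[0,0,0],0],
    [[0,0,0],0],
    [[0,0,0],0],
    [[0,0,-3],0],
    [[0,0,-7],0],
    [[0,0,-11],0],
    [[0,0,-15],0],
    [[0,0,-18],0],
    [[0,0,-18],0],
  ],
  claw=1,
)

```text
clock: 28.48
tcp_pos: [0.5091, 0.2139, 0.4006]
orientation: [-2.933, -1.117, -0.017]
contact_force: [0.2, 0.1, 0.1]
grip_width: 0.0851
```

Run:
```python
from h import *
o=r.get_obs();print(o['tcp_pos'],o['contact_force'],o['joints'].round(2))
s=imaging.grab_frame("scene")
U=np.array([.107,-.994]); E=POST+.13*U
for zb in (.184,.178,.175):
  print(zb,w2px(s,[[*E,zb+.023+.098],[*E,zb+.023+.054],[*(POST+.065*U),zb]]).round(1))
cv2.imwrite("pics/s18.png",s["frame"])
for c,A,bb in blob(s,(0,150,60),(8,255,255),(270,80,350,200)): print("scene red",c,A,bb)
for c,A,bb in blob(s,(60,60,30),(90,255,255),(240,100,340,230)): print("scene green",c,A,bb)
```

```text
[0.50907449 0.21388334 0.40061809] [0.18357669 0.12989643 0.09494614] [-1.33  0.21  0.99  1.69 -0.18  1.33 -1.15]
0.184 [[302.8 147.7]
 [303.3 158.9]
 [288.9 169.4]]
0.178 [[302.9 149.2]
 [303.3 160.4]
 [289.  170.7]]
0.175 [[302.9 150. ]
 [303.4 161.1]
 [289.1 171.4]]
scene red [305.64788732 155.61971831] 71 [33 69  7 14]
scene green [264.37113402 140.54123711] 194 [15 26 19 28]
scene green [288.08965517 169.95862069] 145 [37 63 22 16]
scene green [305.41935484 179.83870968] 31 [60 76 10  9]
```

Scene shows the arm fell about 1.5 px, or 6 mm, as intended. Now I'll prepare the lever push: closed fingers on the post side of the lever.

```bash
cat >> h.py <<'E'
U=np.array([.107,-.994]); PIV=POST+.13*U; PZ=.199
def lev(th,rho=.08,off=0):
    c,s=np.cos(th),np.sin(th)
    u=rho*s-.007*c-.011-off; z=PZ+rho*c+.007*s+.014
    return np.array([*(PIV+u*U),z])
E
python3 - <<'E'
from h import *
p=lev(0,off=.02); print(p,rel([p[0],p[1],.40],6),rel(p,6))
E
```

```text
[0.516444 0.120752 0.293   ] [array([-5.55,  7.53, -0.29]), 'heading y', np.float64(-48.3), 'j7', np.float64(-1.15), 'roll', np.float64(-0.947)] [array([-5.62,  7.53, 10.41]), 'heading y', np.float64(-48.3), 'j7', np.float64(-1.15), 'roll', np.float64(-0.947)]
```

apply_moves(
  moves=[
    [[-1,1.4,0],-0.12],
    [[-2,3,0],-0.24],
    [[-3,4.5,0],-0.36],
    [[-4.5,6,0],-0.48],
    [[-5.6,7.5,0],-0.6],
    [[-5.6,7.5,0],-0.72],
    [[-5.6,7.5,0],-0.84],
    [[-5.6,7.5,0],-0.95],
    [[-5.6,7.5,0],-0.95],
    [[-5.6,7.5,0],-0.95],
  ],
  claw=0,
)

```text
clock: 29.37
tcp_pos: [0.5137, 0.1201, 0.3931]
orientation: [-2.103, -2.333, 0.002]
contact_force: [0.2, 0.6, -0.3]
grip_width: -0.0
```

Run:
```python
from h import *
p=lev(0,off=.02); o=r.get_obs(); print(o["tcp_pos"],o["grip_width"],rel(p,6))
```

```text
[0.51370091 0.12006276 0.39312335] -1.7162865625443984e-05 [array([ 0.04,  0.29, 10.01]), 'heading y', np.float64(5.9), 'j7', np.float64(-0.11), 'roll', np.float64(-0.001)]
```

apply_moves(
  moves=[
    [[0,0.2,3],0],
    [[0,0.2,6],0],
    [[0,0.2,9],0],
    [[0,0.2,10],0],
    [[0,0.2,10],0],
    [[0,0.2,10],0],
  ],
)

```text
clock: 29.87
tcp_pos: [0.5164, 0.1202, 0.2945]
orientation: [2.101, 2.335, -0.001]
contact_force: [0.5, -0.9, 0.0]
grip_width: -0.0001
```

Run:
```python
from h import *
o=r.get_obs(); print(o["tcp_pos"],o["contact_force"])
for t in np.arange(0,1.6,.1): print(t.round(2),rel(lev(t))[0])
```

```text
[0.51637555 0.12020651 0.29450867] [ 0.48719846 -0.94346097  0.01307089]
0.0 [-1.95  0.02  0.15]
0.1 [-2.75  0.02  0.12]
0.2 [-3.55  0.02  0.17]
0.3 [-4.34  0.02  0.3 ]
0.4 [-5.12  0.02  0.51]
0.5 [-5.87  0.02  0.8 ]
0.6 [-6.58  0.02  1.16]
0.7 [-7.26  0.03  1.59]
0.8 [-7.89  0.03  2.08]
0.9 [-8.47  0.03  2.64]
1.0 [-9.    0.03  3.25]
1.1 [-9.45  0.03  3.9 ]
1.2 [-9.84  0.03  4.61]
1.3 [-10.16   0.03   5.34]
1.4 [-10.4    0.03   6.11]
1.5 [-10.57   0.03   6.89]
```

apply_moves(
  moves=[
    [[-1,0,0.15],0],
    [[-1.95,0,0.15],0],
    [[-2.75,0,0.1],0],
    [[-3.55,0,0.15],0],
    [[-4.35,0,0.3],0],
    [[-4.35,0,0.3],0],
  ],
)

```text
clock: 30.37
tcp_pos: [0.5214, 0.0751, 0.2917]
orientation: [2.102, 2.334, 0.003]
contact_force: [1.2, 0.3, 1.2]
grip_width: 0.0003
```

apply_moves(
  moves=[
    [[-0.8,0,0.2],0],
    [[-1.5,0,0.5],0],
    [[-1.5,0,0.5],0],
  ],
)

```text
clock: 30.62
tcp_pos: [0.5229, 0.061, 0.2861]
orientation: [2.1, 2.335, 0.002]
contact_force: [-0.1, 1.4, 2.4]
grip_width: -0.0002
```

apply_moves(
  moves=[
    [[-0.7,0,0.35],0],
    [[-1.4,0,0.8],0],
    [[-1.4,0,0.8],0],
  ],
)

```text
clock: 30.87
tcp_pos: [0.524, 0.0472, 0.2777]
orientation: [2.1, 2.336, -0.0]
contact_force: [-0.2, 2.0, 2.2]
grip_width: 0.0002
```

Run:
```python
from h import *
o=r.get_obs(); print(o["tcp_pos"],o["contact_force"])
for t in np.arange(.6,1.6,.1): print(t.round(2),rel(lev(t))[0])
s=imaging.grab_frame("scene"); cv2.imwrite("pics/s19.png",s["frame"])
for c,A,bb in blob(s,(0,150,60),(8,255,255),(270,80,360,220)): print("scene red",c,A,bb)
```

```text
[0.52403377 0.04722306 0.27773292] [-0.24203108  1.95939594  2.22693637]
0.6 [ 0.75  0.03 -0.52]
0.7 [ 0.08  0.03 -0.1 ]
0.8 [-0.56  0.03  0.4 ]
0.9 [-1.14  0.03  0.95]
1.0 [-1.66  0.03  1.56]
1.1 [-2.12  0.03  2.22]
1.2 [-2.51  0.03  2.92]
1.3 [-2.83  0.03  3.66]
1.4 [-3.07  0.03  4.43]
1.5 [-3.23  0.03  5.21]
scene red [355.77419355 166.        ] 62 [82 77  8 20]
scene red [316.11764706 165.11764706] 51 [41 81 11  9]
```

Resistance sets in from about 0.5 rad, at around 3 N. Continuing to 0.95 rad.

apply_moves(
  moves=[
    [[-0.3,0,0.2],0],
    [[-0.6,0,0.4],0],
    [[-0.6,0,0.4],0],
  ],
)

```text
clock: 31.17
tcp_pos: [0.5245, 0.0422, 0.2738]
orientation: [-2.099, -2.337, -0.0]
contact_force: [1.5, 1.3, 2.0]
grip_width: 0.0001
```

apply_moves(
  moves=[
    [[-0.3,0,0.3],0],
    [[-0.6,0,0.55],0],
    [[-0.6,0,0.55],0],
  ],
)

```text
clock: 31.42
tcp_pos: [0.525, 0.0359, 0.268]
orientation: [-2.1, -2.337, 0.001]
contact_force: [0.9, 2.6, 1.4]
grip_width: -0.0004
```

Run:
```python
from h import *
o=r.get_obs(); print(o["tcp_pos"],o["contact_force"])
for t in np.arange(.9,1.6,.1): print(t.round(2),rel(lev(t))[0])
s=imaging.grab_frame("scene"); cv2.imwrite("pics/s20.png",s["frame"])
```

```text
[0.52497565 0.03590899 0.26799622] [0.9360336  2.62193589 1.3745948 ]
0.9 [-0.    0.06 -0.02]
1.0 [-0.52  0.06  0.59]
1.1 [-0.98  0.06  1.25]
1.2 [-1.37  0.06  1.95]
1.3 [-1.69  0.06  2.69]
1.4 [-1.93  0.06  3.45]
1.5 [-2.1   0.06  4.24]
```

apply_moves(
  moves=[
    [[-0.5,0,0.6],0],
    [[-1,0,1.25],0],
    [[-1.35,0,1.95],0],
    [[-1.35,0,1.95],0],
  ],
)

```text
clock: 31.8
tcp_pos: [0.5255, 0.0213, 0.2473]
orientation: [-2.101, -2.335, 0.004]
contact_force: [-0.8, -0.3, -0.5]
grip_width: 0.0002
```

apply_moves(
  moves=[
    [[-0.3,0,0.7],0],
    [[-0.55,0,1.5],0],
    [[-0.7,0,2.3],0],
    [[-0.7,0,2.5],0],
    [[-0.7,0,2.5],0],
  ],
)

```text
clock: 32.22
tcp_pos: [0.5278, 0.0153, 0.2256]
orientation: [-2.1, -2.335, -0.002]
contact_force: [-9.5, 0.6, 25.6]
grip_width: -0.0001
```

Run:
```python
from h import *
o=r.get_obs(); print(o["tcp_pos"],o["contact_force"],lev(1.4),lev(1.5))
```

```text
[0.52781999 0.01532561 0.22559624] [-9.49346104  0.62269673 25.59789381] [0.52764114 0.01673367 0.23349552] [0.52781857 0.01508539 0.22564144]
```

The end stop was met with 25 N at the 1.5 rad position. Retreating straight up and checking.

apply_moves(
  moves=[
    [[0,0,-4],0],
    [[0,0,-8],0],
    [[0,0,-12],0],
    [[-4,0,-16],0],
    [[-8,0,-18],0],
    [[-12,0,-20],0],
    [[-16,0,-20],0],
    [[-20,0,-20],0],
    [[-20,0,-20],0],
  ],
)

```text
clock: 32.97
tcp_pos: [0.5475, -0.1897, 0.4243]
orientation: [2.105, 2.328, -0.002]
contact_force: [-1.2, -0.9, 0.7]
grip_width: 0.0003
```

Run:
```python
from h import *
o=r.get_obs(); print(o["tcp_pos"],o["contact_force"])
s=imaging.grab_frame("scene"); t=imaging.grab_frame("top"); q=(300,176)
for z in (PZ,): print(w2px(s,[[*PIV,z],[*(PIV+.098*U),z+.007],[*(PIV+.076*np.sin(1.5)*U),z+.005]]).round(1))
for c,A,bb in blob(s,(0,150,60),(8,255,255),(270,80,350,240)): print("scene red",c,A,bb)
for c,A,bb in blob(t,(0,150,60),(8,255,255),(235,130,345,240)): print("top red",c,A,bb,px2w(t,c,PZ+.005), PIV+.076*U)
b=cv2.resize(s["frame"][120:250,220:380],(480,390),interpolation=cv2.INTER_CUBIC)
c=cv2.resize(t["frame"][150:240,225:325],(300,270),interpolation=cv2.INTER_CUBIC)
cv2.imwrite("pics/s21.png",np.hstack([b,np.vstack([c,np.zeros((120,300,3),np.uint8)])]))
```

```text
[ 0.54754106 -0.18965709  0.4243439 ] [-1.23272011 -0.90934818  0.71684484]
[[303.9 173.8]
 [328.2 184.8]
 [322.5 182.3]]
scene red [323.36470588 181.65882353] 85 [47 97 14 10]
top red [306.3943662  184.78873239] 71 [66 51 12  8] [[0.53237834 0.0035077  0.204     ]] [0.528642 0.007436]
```

View pics/s21.png

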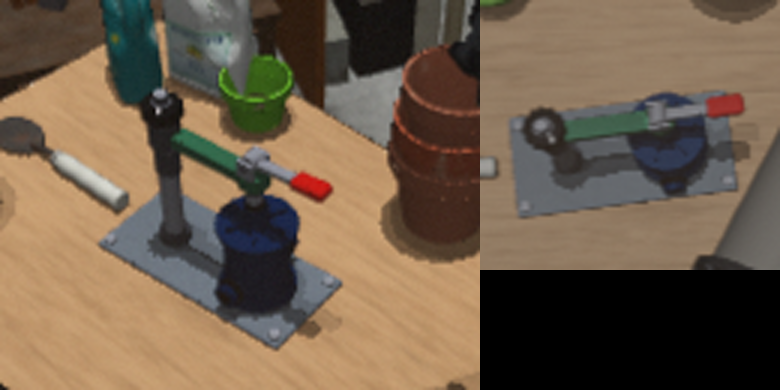

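The lever lies flat and stays shut (red tip at (323,182) against (322.5,182.3) predicted), and the arm is over the lid along the plate's axis. Handing in.

```bash
python3 -c "
from h import *
print(r.hand_in())"
```

```text
the job is handed in; nothing more can be done
None
```

The job is handed in, and the simulator gave no verdict.

- **Done:** I dropped both tan rings flat into the bowl and set the lid home on the rim. I then swung the arm to its stop with the lever up, turned the nut about 2.55 rad clockwise and pressed the lever shut. The purple and turquoise look-alikes were not touched.
- **Checks that agreed:**
  - The wrist pictures show both rings flat in one column.
  - The lid met firm contact within 0.3 mm of its seated height.
  - The arm pushed back with 9 N at its stop.
  - The camera showed the arm about 6 mm lower after the nut was turned.
  - The lever pushed back with about 3 N from roughly 0.5 rad on, and met its end stop at 1.5 rad with 25 N. The last picture shows it still down, with the red tip within about 1 px of the predicted place.
- **Not confirmed:** I could not measure the foot's spring directly, and the lever's resistance was at the low end of the expected 3 to 7 N. I judged the nut setting from its turn and the arm's drop.
- **Other points:**
  - The first grip on ring 1 landed on its top face, so I redid it lower.
  - The top camera read about 6 mm off from the wrist camera in y, so I used the wrist camera.
  - I viewed 17 pictures, three past the budget of 14.

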